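# Open the taller waste caddy by its lever and ease the lid shut

### The arm

A 6-joint arm with a two-finger parallel gripper is mounted at the origin on a cart in front of the work surface, level with it; the furniture and walls round the work are solid. World frame = base frame: x ahead of the robot, y to its left, z up, the work surface at z = 0. Lengths are in m, angles in degrees, forces in N, time in s.
With the tool pointing down it reaches from about 0.35 to 0.875 m from the base axis. Payload 4.2 kg.
Tool frame: the origin (TCP) lies midway between the tips of the shut fingers; the grasp point (between the pads) lies 19 mm behind it; z points along the fingers, y is the line along which they close (so a half turn about z gives the same grasp; the last joint's range is limited). The gripper opens to 87 mm and grips with 3 to 60 N. Pads are 19 mm wide; open, the fingers measure 117 mm over their backs; the gripper's body (75 mm by 190 mm) begins 51 mm behind the grasp point.
Start: joints at [-53.824, 22.042, 0.453, 0, -68.411, -14.817], TCP at [0.228, -0.582, 0.199] pointing down, gripper open.
Joint ranges: [-179.83, 179.83], [-69.29, 118.12], [-61.27, 80.66], [-181.25, 117.63], [-171.15, -9.14], [-177.46, 177.46]. Speed limits (degrees/s): [159.86, 159.86, 180, 180, 180, 180].

### API

Orientations are given as a 3x3 rotation matrix whose columns are the frame's x, y, z axes.
In Python, from station import r, cams gives the robot as it stands.
- The arm moves only by the tool play_rows, never from a script. Its argument "commands" is text: rows parted by semicolons, each of 6 numbers parted by spaces: the shift along the world's x, y, z normalised to -1 to 1, where 1 is 30 mm, then the turn, a rotation vector about the world's x, y, z normalised to -1 to 1, where 1 is 0.15 rad. A call has 1 to 20 rows; each row shifts and turns the commanded pose from where the row before left it; what a row does not reach is not made up. A row lasts 1/10 s, in which the tool goes at most 50 mm and 8.59 degrees, less where a joint would pass 70% of its speed; a pose out of reach is approached as far as the arm can. A call with a number of a shift or a turn outside -1 to 1 is refused whole. A call with a gripper value outside its range is refused whole. "grip" is the finger opening in mm, from 0 to 87, set as the call begins (left out, the last holds). The fingers move at their own pace and stop on an object; the grip force is fixed at half the most. Time passes only in rows, so rows that do not move let the fingers close. It gives the time, the measured TCP pose, the force, the opening and the grip force at its end, in the units of the state.
- r.sense(): the state, without advancing time (a new reading comes with each control period).
- cams.capture(name): name is "scene" or "top"; returns (picture, depth): 384x512x3 uint8, blue, green, red; 384x512 float32, m along the optical axis (not along the pixel's ray), 0 where there is no reading.
- cams.camera_info(name): a dict with "mtx" (3x3 intrinsics, pixels), "k1" (the pictures are not rectified: a ray, as slopes to the right and down, at radius r is drawn at 1 + k1 r^2 times it, then the intrinsics apply), "R" (3x3) and "t" (3): a world point X has camera coordinates R X + t. Camera axes: x right, y down, z forward; pixel columns grow to the right and rows downward; lengths in m; the calibration is good to about 2 mm. A picture is of the moment at which its call begins. camera_info takes no time and is no camera call.
- r.finish_job(): hands the job in; it is judged then, once.
The state is a dict: "time_s": time; "joints": joint angles; "joint_velocities": joint speeds; "effort": joint torques, N m; "tcp_pos": TCP position; "ee_rot": TCP orientation; "wrist_force": force on the tool from outside, world axes, zero at the start; "moment": the same for the moment, N m; "gripper_width": opening from 0.0 (shut) to 1.0 (fully open); "gripper_force": force on a finger pad.
Only numpy, scipy, OpenCV 4.12 (cv2) and the standard library are available. Lean on these libraries where they do the work, as an engineer would, in place of code of your own. Each camera call takes 0.05 s, during which the arm holds its last target. There are 200 camera calls.

### The job

Open the taller of the two waste caddies for a look at how full it is: with the fingertips press the lever on its front all the way down so that its lid stands fully open, and keep it fully open for at least two seconds. Then let the lever up slowly, over two seconds or more, so that the lid comes down until it is shut without ever falling or slamming, and take the hand away. Do not force the lever, do not grasp or lift anything, do not touch either lid, and leave the other caddy shut and the other things where they stand.

Things in the scene. Friction and masses are not known exactly. Their poses are not given: they have to be found in the camera images.
- tall_caddy: The taller, narrower caddy: white box 140 mm wide (y) and 160 mm deep (x), rim 180 mm above the worktop, with a flat steel lid and one lever on its front. It is fixed to the worktop. Origin: centre of its underside; its own -x is its front (towards the robot), z up.
- tall_caddy_lid (a joint): Lid of the taller, narrower caddy, hinged along its rear (+x) rim; the front edge rises and swings back, away from the lever. 0 rad = shut, 1.144 rad = fully open (stop). It is linked rigidly to the lever: lid angle = 2.2 x lever angle. It is not damped: if the lever is let go the lid slams.
- tall_caddy_lever (a joint): Lever of the taller, narrower caddy, turning about a level pin (along the caddy's y) at its front. 0 rad = up (lid shut), 0.52 rad = fully down against its stop (lid fully open). It slopes up 0.26 rad towards the robot at rest and down 0.26 rad when fully pressed, so its pad sinks about 62 mm in height (about 54 mm per rad of lid angle). Needs a push of about 2 to 8 N on the pad; it comes back up by itself, following the finger.
- tall_caddy_paddle (a point): Centre of the upper face of the black press pad at the outer end of the lever of the taller, narrower caddy (moves with the lever). The pad is 52 mm (x) by 64 mm (y), 8 mm thick; its centre is 120 mm out from the pin, about 116 mm at rest in front of it and 184 mm above the worktop at rest, 122 mm when fully pressed.
- tall_caddy_pivot (a point): Middle of the lever's pin on the taller, narrower caddy, 14 mm in front of the box's front face, 146 mm above the worktop.
- low_caddy: The lower, wider caddy: white box 200 mm wide (y) and 160 mm deep (x), rim 120 mm above the worktop, with a flat steel lid and one lever on its front. It is fixed to the worktop. Origin: centre of its underside; its own -x is its front (towards the robot), z up.
- low_caddy_lid (a joint): Lid of the lower, wider caddy, hinged along its rear (+x) rim; the front edge rises and swings back, away from the lever. 0 rad = shut, 1.144 rad = fully open (stop). It is linked rigidly to the lever: lid angle = 2.2 x lever angle. It is not damped: if the lever is let go the lid slams.
- low_caddy_lever (a joint): Lever of the lower, wider caddy, turning about a level pin (along the caddy's y) at its front. 0 rad = up (lid shut), 0.52 rad = fully down against its stop (lid fully open). It slopes up 0.26 rad towards the robot at rest and down 0.26 rad when fully pressed, so its pad sinks about 62 mm in height (about 54 mm per rad of lid angle). Needs a push of about 2 to 8 N on the pad; it comes back up by itself, following the finger.
- low_caddy_paddle (a point): Centre of the upper face of the black press pad at the outer end of the lever of the lower, wider caddy (moves with the lever). The pad is 52 mm (x) by 64 mm (y), 8 mm thick; its centre is 120 mm out from the pin, about 116 mm at rest in front of it and 124 mm above the worktop at rest, 62 mm when fully pressed.
- low_caddy_pivot (a point): Middle of the lever's pin on the lower, wider caddy, 14 mm in front of the box's front face, 86 mm above the worktop.
- lemon_mid (a point): Centre (half-way up) of a bystander, loose on the worktop: yellow lemon, 78 x 55 x 56 mm. To be left where it stands.
- apple_mid (a point): Centre (half-way up) of a bystander, loose on the worktop: red apple, 75 mm. To be left where it stands.
- food_tin_mid (a point): Centre (half-way up) of a bystander, loose on the worktop: short food tin, 75 mm across, 58 mm tall. To be left where it stands.
- spice_jar_mid (a point): Centre (half-way up) of a bystander, loose on the worktop: upright spice jar, 45 mm across, 106 mm tall. To be left where it stands.
- timer_mid (a point): Centre (half-way up) of a bystander, loose on the worktop: round kitchen timer, 64 mm across, 53 mm tall. To be left where it stands.

How it is judged (in metres and radians):
On the way, in this order (a step that is already met when the one before it is completed fails the run):
1. the taller caddy's lid stands fully open (beyond 1.0 of 1.144 rad) for 1.8 s without a break (value of joint tall_caddy_lid above 1 rad), for 1.8 s.
2. the taller caddy's lid is shut again (value of joint tall_caddy_lid below 0.04 rad and value of joint tall_caddy_lever below 0.02 rad), for 0.2 s.
At the end, for the whole second after the job is handed in: the taller caddy's lid is shut (under 0.04 rad), its lever up (under 0.02 rad), both at rest; the lower caddy is shut (under 0.04 rad) (all of step 2 and value of joint low_caddy_lid below 0.04 rad and not (velocity of joint tall_caddy_lid above 0.05 rad/s) and not (velocity of joint tall_caddy_lid below -0.05 rad/s)); the robot touches nothing.
It fails at once if the taller caddy's lid falls or slams: on its way down (below 0.9 rad) it closes faster than 1.5 rad/s (value of joint tall_caddy_lid below 0.9 rad and velocity of joint tall_caddy_lid below -1.5 rad/s).
It fails at once if the lower caddy's lid is opened by more than 0.15 rad (value of joint low_caddy_lid above 0.15 rad).
It fails at once if a lid is touched by the robot (contact force between any of the fingers, the arm and tall_caddy_lid above 1 N or contact force between any of the fingers, the arm and low_caddy_lid above 1 N).
It fails at once if the lever is forced or squeezed with more than 40 N (contact force between any of the fingers, the arm and tall_caddy_lever above 40 N).
It fails at once if a bystander is moved or lifted by more than 30 mm (distance of any of lemon_mid, apple_mid, food_tin_mid, spice_jar_mid, timer_mid from where it was at the start of the episode above 0.03 m).
It also fails if it takes over 48 s, if anything falls off the work surface, if the arm or the gripper's body presses on something with over 40 N, if the wrist force passes 120 N, or if a joint passes its speed limit or range.

## Working session

There is one attempt and no reset: what is moved stays moved. The work goes in short steps, Python scripts to look and compute and a tool call to move; the robot and the scene stay as the last step left them, time stands still between calls to the robot, and variables do not carry over. Pictures are saved under pics/ and viewed, at most 10 in all, crops included, and the job is handed in when it is done.

Besides the shell and the picture viewer there is one more tool, called after "Emit:" as a command line: name --argument value ..., lists and objects as JSON in quotes. play_rows: Moves the arm, as the interface text tells. Scaled input: -1 to 1 covers 30 mm each way for a shift and 0.15 rad each way for a turn. Its arguments: {"type":"object","properties":{"commands":{"type":"string"},"grip":{"type":"number"}},"required":["commands"]}

```bash
mkdir -p pics; cat > h.py <<'E'
import numpy as np, cv2
from station import r, cams
def pts(name, depth):
    i=cams.camera_info(name); K=np.array(i["mtx"]); R=np.array(i["R"]); t=np.array(i["t"])
    v,u=np.mgrid[0:384,0:512]; xd=(u-K[0,2])/K[0,0]; yd=(v-K[1,2])/K[1,1]
    x,y=xd.copy(),yd.copy()
    for _ in range(8):
        s=1+i["k1"]*(x*x+y*y); x,y=xd/s,yd/s
    P=np.stack([x*depth,y*depth,depth],-1)
    return (P-t)@R
E
python3 - <<'E'
from h import *
for n in("scene","top"):
    p,d=cams.capture(n); np.savez(n+".npz",p=p,d=d,P=pts(n,d)); cv2.imwrite(f"pics/{n}0.png",p)
    i=cams.camera_info(n); print(n,-np.array(i["R"]).T@i["t"],(d==0).mean())
s=r.sense();print(s["time_s"],s["tcp_pos"],s["ee_rot"],s["wrist_force"])
E
```

```text
scene [-0.57380448 -0.817351    0.77080156] 0.003957112630208333
top [0.47690552 0.03772031 1.54118397] 0.0037333170572916665
0.1 [ 0.22747431 -0.5815221   0.19839334] [[-9.31375958e-01 -3.64058050e-01 -7.49536875e-04]
 [-3.64058817e-01  9.31374311e-01  1.75229272e-03]
 [ 6.01631215e-05  1.90491881e-03 -9.99998184e-01]] [0.09098467 0.6005903  0.45260421]
```

View pics/scene0.png

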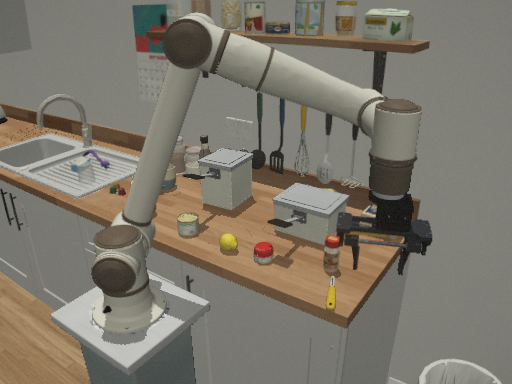

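View pics/top0.png

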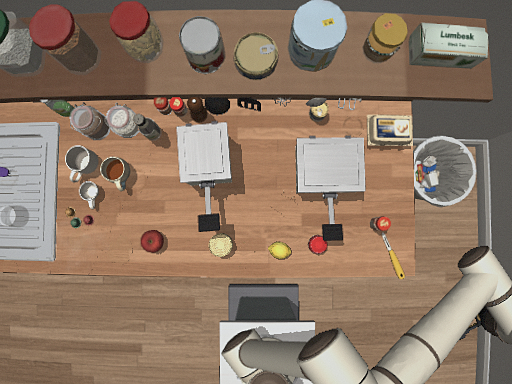

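The tall caddy is on the left: in the top view its lid is at about (204,152) and its black pad at about (208,222). The low caddy is on the right, with its pad at (332,232). The tin (220,245), apple (152,241), lemon (280,250) and timer (318,244) stand in front.

```bash
python3 - <<'E'
from h import *
z=np.load("top.npz"); p,d,P=z["p"].astype(int),z["d"],z["P"]
def box(m,n):
    q=P[m]; print(n,len(q),"med",np.median(q,0).round(3),"lo",np.percentile(q,3,axis=0).round(3),"hi",np.percentile(q,97,axis=0).round(3))
def reg(u0,u1,v0,v1):
    m=np.zeros(d.shape,bool); m[v0:v1,u0:u1]=1; return m&(d>0)
dark=p.max(2)<60
pad=reg(190,230,205,240)&dark&(P[...,2]>.12); box(pad,"pad")
q=P[pad]; (c,s,a)=cv2.minAreaRect((q[:,:2]*1000).astype(np.float32)); print(c,s,a)
A=np.c_[q[:,0],q[:,1],np.ones(len(q))]; print("plane",np.linalg.lstsq(A,q[:,2],rcond=None)[0])
lid=reg(165,240,115,195)&(P[...,2]>.16)&(P[...,2]<.22); box(lid,"lid")
q=P[lid]; print(cv2.minAreaRect((q[:,:2]*1000).astype(np.float32)))
box(reg(320,346,220,244)&dark&(P[...,2]>.06),"lowpad")
box(reg(205,236,230,262)&(P[...,2]>.03)&(P[...,2]<.09)&~dark,"tin")
box(reg(135,170,225,257)&(P[...,2]>.015),"apple"); box(reg(265,295,238,262)&(P[...,2]>.015),"lemon")
box(reg(308,328,233,256)&(P[...,2]>.03)&~dark,"timer");box(reg(0,480,20,95),"shelf stuff")
z=np.load("scene.npz"); p,d,P=z["p"].astype(int),z["d"],z["P"]
box(reg(178,210,165,185)&(p.max(2)<60)&(P[...,2]>.12)&(P[...,0]<.62),"pad scene")
E
```

```text
pad 335 med [0.48  0.176 0.184] lo [0.456 0.148 0.175] hi [0.501 0.205 0.192]
(478.9645690917969, 176.2689208984375) (47.812984466552734, 60.74612808227539) 5.180047035217285
plane [-0.26409193 -0.02794042  0.31526858]
lid 2884 med [0.686 0.194 0.188] lo [0.607 0.124 0.181] hi [0.768 0.266 0.194]
((670.5911254882812, 194.51126098632812), (215.20556640625, 153.32284545898438), 4.679179668426514)
lowpad 318 med [ 0.45  -0.196  0.125] lo [ 0.429 -0.225  0.115] hi [ 0.475 -0.169  0.132]
tin 438 med [0.407 0.153 0.055] lo [0.374 0.12  0.049] hi [0.439 0.185 0.062]
apple 420 med [0.418 0.372 0.062] lo [0.385 0.342 0.036] hi [0.45  0.404 0.07 ]
lemon 299 med [ 0.391 -0.037  0.047] lo [ 0.368 -0.07   0.031] hi [ 0.416 -0.008  0.057]
timer 270 med [ 0.408 -0.163  0.048] lo [ 0.384 -0.19   0.033] hi [ 0.436 -0.138  0.056]
shelf stuff 35871 med [0.797 0.072 0.642] lo [ 0.741 -0.383  0.637] hi [0.887 0.504 0.801]
pad scene 71 med [0.469 0.165 0.185] lo [0.452 0.146 0.176] hi [0.499 0.196 0.189]
```

The pad centre is (0.479, 0.176, 0.184) with a caddy yaw of about 5°. Its height and its distance to the lid agree with the sizes given. I'll travel high with the fingers shut.

Emit:
play_rows --commands "0 0 1 0 0 0;0 0 1 0 0 0;0 0 1 0 0 0;0.9 1 0 0 0 -0.5;0.9 1 0 0 0 -0.5;0.9 1 0 0 0 -0.5;0.9 1 0 0 0 -0.4;0.9 1 0 0 0 0;0.9 1 0 0 0 0;0.9 1 0 0 0 0;0.9 1 0 0 0 0;0.9 1 0 0 0 0;0 1 0 0 0 0;0 1 0 0 0 0;0 1 0 0 0 0;0 1 0 0 0 0;0 1 0 0 0 0;0 1 0 0 0 0;0 1 0 0 0 0;0 1 0 0 0 0" --grip 0

```text
time_s: 2.1
tcp_pos: [0.4701, -0.0708, 0.289]
ee_rot: [[-0.996, -0.088, -0.001], [-0.088, 0.996, 0.0], [0.001, 0.0, -1.0]]
wrist_force: [0.9, 0.3, -0.1]
gripper_width: 0.005
gripper_force: 0.0
```

Emit:
play_rows --commands "0.03 1 0 0 0 0;0.03 1 0 0 0 0;0.03 1 0 0 0 0;0.03 1 0 0 0 0;0.03 1 0 0 0 0;0.03 1 0 0 0 0;0.03 1 0 0 0 0;0.03 1 0 0 0 0;0 0.2 0 0 0 0;0 0 -0.7 0 0 0;0 0 -0.7 0 0 0;0 0 -0.6 0 0 0;0 0 -0.3 0 0 0;0 0 0 0 0 0;0 0 0 0 0 0"

```text
time_s: 3.6
tcp_pos: [0.4783, 0.1738, 0.2211]
ee_rot: [[-0.996, -0.088, 0.001], [-0.088, 0.996, 0.0], [-0.001, 0.0, -1.0]]
wrist_force: [0.5, -0.2, -0.0]
gripper_width: 0.006
gripper_force: 0.0
```

```bash
python3 - <<'E'
from h import *
ims=[]
p,d=cams.capture("scene"); a=cv2.resize(p[120:260,130:300],None,fx=4,fy=4)
cv2.imwrite("pics/s1.png",a)
print(r.sense()["tcp_pos"],r.sense()["wrist_force"])
E
```

```text
[0.47848177 0.17403238 0.22138985] [-0.0376194   1.17538247 -0.39036525]
```

View pics/s1.png

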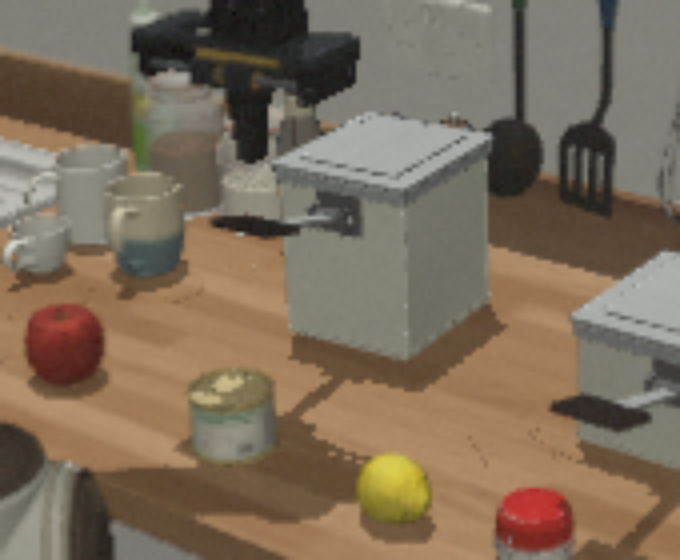

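The shut fingertips are above the pad (tips near (250,165), pad near (260,228) in the crop) and touch nothing. Now I'll press.

Emit:
play_rows --commands "0 0 -0.3 0 0 0;0 0 -0.3 0 0 0;0 0 -0.3 0 0 0;0 0 -0.15 0 0 0;0 0 -0.15 0 0 0;0 0 -0.15 0 0 0;0 0 -0.15 0 0 0;0 0 -0.15 0 0 0;0 0 -0.15 0 0 0;0 0 -0.15 0 0 0"

```text
time_s: 4.65
tcp_pos: [0.4779, 0.1739, 0.162]
ee_rot: [[-0.996, -0.088, 0.0], [-0.088, 0.996, -0.0], [-0.0, -0.0, -1.0]]
wrist_force: [-2.8, -0.3, 5.1]
gripper_width: 0.005
gripper_force: 2.2
```

Emit:
play_rows --commands "0 0 -0.15 0 0 0;0 0 -0.15 0 0 0;0 0 -0.15 0 0 0;0 0 -0.15 0 0 0;0 0 -0.15 0 0 0;0 0 -0.15 0 0 0;0 0 -0.1 0 0 0;0 0 0 0 0 0"

```text
time_s: 5.45
tcp_pos: [0.4774, 0.1738, 0.1312]
ee_rot: [[-0.996, -0.088, -0.001], [-0.088, 0.996, -0.001], [0.001, -0.001, -1.0]]
wrist_force: [-2.8, -0.6, 4.4]
gripper_width: 0.007
gripper_force: 2.1
```

Emit:
play_rows --commands "0 0 -0.07 0 0 0;0 0 -0.06 0 0 0;0 0 0 0 0 0"

```text
time_s: 5.75
tcp_pos: [0.4777, 0.1738, 0.1278]
ee_rot: [[-0.996, -0.088, -0.0], [-0.088, 0.996, -0.0], [0.0, -0.0, -1.0]]
wrist_force: [-3.7, -0.1, 4.7]
gripper_width: 0.004
gripper_force: 2.4
```

```bash
python3 - <<'E'
from h import *
n="top"; p,d=cams.capture(n); P=pts(n,d)
b=p.astype(int); 
print(r.sense()["tcp_pos"],r.sense()["wrist_force"])
# lid: high points around the hinge
m=np.zeros(d.shape,bool); m[95:195,165:240]=1
m&=(P[...,2]>.2)&(P[...,2]<.4)&(P[...,0]>.64)&(P[...,0]<.85)&(P[...,1]>.11)&(P[...,1]<.28)
q=P[m]; print(len(q),q.min(0),q.max(0)); 
k=np.polyfit(q[:,2],q[:,0],1); print("lid angle",np.arctan2(1,-k[0]) if k[0]<0 else np.pi-np.arctan(1/k[0]),k)
cv2.imwrite("pics/t2.png",cv2.resize(p[80:270,130:300],None,fx=3,fy=3))
E
```

```text
[0.47774065 0.17383585 0.12796253] [-4.15074268 -0.47687177  6.15154405]
1872 [0.64026466 0.11751114 0.20007854] [0.76233593 0.27411426 0.29057713]
lid angle 0.6212126708953019 [-1.39715281  1.03950616]
```

View pics/t2.png

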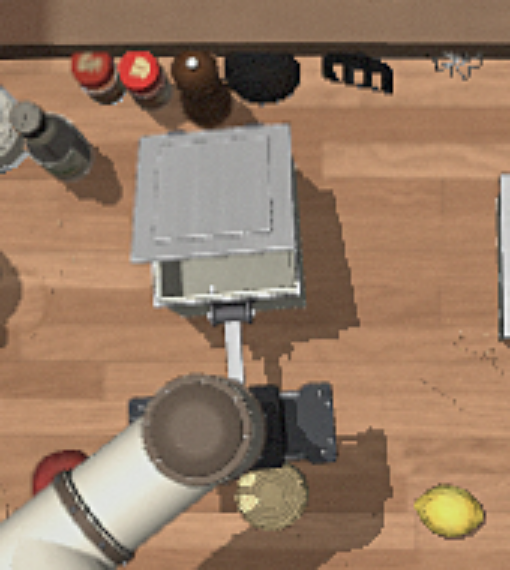

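The lid stands only about 0.65 rad open (front edge near row 260 of the crop), less than TCP height suggests. I'll check from the side.

```bash
python3 - <<'E'
from h import *
p,d=cams.capture("scene"); P=pts("scene",d)
cv2.imwrite("pics/s2.png",cv2.resize(p[120:220,160:270],None,fx=6,fy=6,interpolation=cv2.INTER_CUBIC))
# left/right edges of the lid side seen from the scene camera: angle from lid top
m=(P[...,0]>.6)&(P[...,0]<.8)&(P[...,1]>.11)&(P[...,1]<.28)&(P[...,2]>.2)&(P[...,2]<.4)
q=P[m]; print(len(q),q.min(0),q.max(0))
dk=(p.max(2)<60)&(abs(P[...,0]-.478)<.06)&(abs(P[...,1]-.175)<.06)&(P[...,2]>.09)
v,u=np.where(dk)
for z0 in np.arange(.11,.24,.01):
    k=dk&(P[...,2]>=z0)&(P[...,2]<z0+.01); 
    if k.any(): print(round(z0,3),k.sum(),P[k].min(0).round(3),P[k].max(0).round(3))
E
```

```text
380 [0.62831141 0.11406225 0.20006021] [0.75688804 0.26191092 0.28424837]
0.14 69 [0.445 0.143 0.143] [0.499 0.203 0.15 ]
0.15 42 [0.448 0.146 0.15 ] [0.497 0.202 0.16 ]
0.16 19 [0.459 0.163 0.161] [0.487 0.183 0.17 ]
0.17 18 [0.461 0.158 0.17 ] [0.487 0.178 0.179]
0.18 20 [0.46  0.158 0.181] [0.486 0.183 0.189]
0.19 26 [0.462 0.158 0.19 ] [0.488 0.183 0.2  ]
0.2 26 [0.463 0.152 0.2  ] [0.488 0.19  0.21 ]
0.21 6 [0.462 0.143 0.21 ] [0.482 0.183 0.218]
0.22 26 [0.434 0.137 0.22 ] [0.498 0.201 0.23 ]
0.23 57 [0.434 0.116 0.23 ] [0.494 0.234 0.24 ]
```

View pics/s2.png

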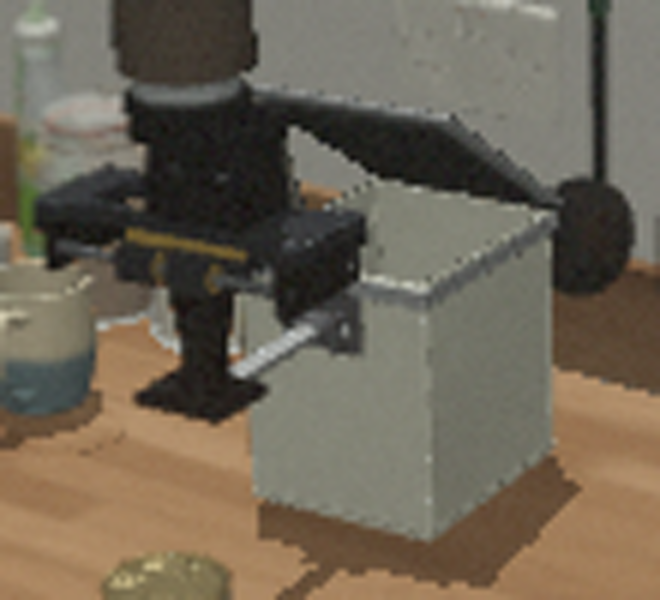

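The side view shows the tips resting on the pad, which is at z ≈ 0.15 and about level. The real tips therefore sit about 20 mm above the reported TCP, and the lever has about 24 mm left to go. I'll continue and go by force.

Emit:
play_rows --commands "0 0 -0.13 0 0 0;0 0 -0.13 0 0 0;0 0 -0.13 0 0 0;0 0 -0.13 0 0 0;0 0 -0.07 0 0 0;0 0 0 0 0 0"

```text
time_s: 6.45
tcp_pos: [0.4786, 0.1741, 0.1102]
ee_rot: [[-0.996, -0.088, 0.001], [-0.088, 0.996, 0.0], [-0.001, 0.0, -1.0]]
wrist_force: [0.5, -1.4, 4.4]
gripper_width: 0.011
gripper_force: 2.1
```

```bash
cat > a.py <<'E'
from h import *
p,d=cams.capture("top"); P=pts("top",d); s=r.sense()
print(s["time_s"],s["tcp_pos"],s["wrist_force"],s["gripper_force"])
m=(P[...,0]>.6)&(P[...,0]<.85)&(P[...,1]>.125)&(P[...,1]<.265)&(P[...,2]>.2)&(P[...,2]<.4)
q=P[m]; 
if len(q)>20:
    c=q-q.mean(0); n=np.linalg.svd(c,full_matrices=False)[2][2]; n*=np.sign(n[2]); print(len(q),q.min(0).round(3),q.max(0).round(3),"lid",np.arccos(n[2]))
E
python3 a.py
```

```text
6.5 [0.4785849  0.17408194 0.11039561] [-0.63356924 -1.29509535  4.57048738] 2.0860357809579
1129 [0.673 0.125 0.2  ] [0.771 0.265 0.328] lid 0.9601490409225845
```

Emit:
play_rows --commands "0 0 -0.1 0 0 0;0 0 -0.1 0 0 0;0 0 -0.05 0 0 0;0 0 0 0 0 0;0 0 0 0 0 0"

```text
time_s: 7.0
tcp_pos: [0.4785, 0.1745, 0.103]
ee_rot: [[-0.996, -0.088, 0.001], [-0.088, 0.996, 0.001], [-0.002, 0.001, -1.0]]
wrist_force: [1.8, -0.6, 5.1]
gripper_width: 0.004
gripper_force: 1.8
```

```bash
python3 a.py
```

```text
7.05 [0.47850441 0.17451652 0.10310431] [ 0.85165587 -0.23198004  5.24164153] 1.841915954137221
819 [0.692 0.125 0.201] [0.774 0.265 0.341] lid 1.0833555152941388
```

Emit:
play_rows --commands "0 0 -0.05 0 0 0;0 0 -0.04 0 0 0;0 0 0 0 0 0"

```text
time_s: 7.35
tcp_pos: [0.4786, 0.1745, 0.1013]
ee_rot: [[-0.996, -0.088, 0.002], [-0.088, 0.996, 0.001], [-0.002, 0.001, -1.0]]
wrist_force: [-0.6, 0.5, 8.5]
gripper_width: 0.005
gripper_force: 4.6
```

```bash
python3 a.py
```

```text
7.4 [0.4785998  0.17454891 0.1012848 ] [ 0.63417141 -0.13909286  8.80066128] 4.642731453423039
754 [0.697 0.125 0.2  ] [0.774 0.265 0.342] lid 1.1102524874054975
```

The force is rising, so the lever is at its stop. I'll hold for 2.5 s and then let it up slowly: about 4 mm a row to start is about 0.75 rad/s, so I'll use 2 mm a row.

Emit:
play_rows --commands "0 0 0 0 0 0;0 0 0 0 0 0;0 0 0 0 0 0;0 0 0 0 0 0;0 0 0 0 0 0;0 0 0 0 0 0;0 0 0 0 0 0;0 0 0 0 0 0;0 0 0 0 0 0;0 0 0 0 0 0;0 0 0 0 0 0;0 0 0 0 0 0;0 0 0 0 0 0;0 0 0 0 0 0;0 0 0 0 0 0;0 0 0 0 0 0;0 0 0 0 0 0;0 0 0 0 0 0;0 0 0 0 0 0;0 0 0 0 0 0"

```text
time_s: 9.4
tcp_pos: [0.4786, 0.1745, 0.1013]
ee_rot: [[-0.996, -0.088, 0.002], [-0.088, 0.996, 0.001], [-0.002, 0.001, -1.0]]
wrist_force: [0.0, -0.8, 9.8]
gripper_width: 0.006
gripper_force: 4.6
```

Emit:
play_rows --commands "0 0 0 0 0 0;0 0 0 0 0 0;0 0 0 0 0 0;0 0 0 0 0 0;0 0 0 0 0 0"

```text
time_s: 9.9
tcp_pos: [0.4786, 0.1745, 0.1013]
ee_rot: [[-0.996, -0.088, 0.002], [-0.088, 0.996, 0.001], [-0.002, 0.001, -1.0]]
wrist_force: [-0.7, -0.4, 9.8]
gripper_width: 0.003
gripper_force: 4.6
```

Emit:
play_rows --commands "0 0 0.07 0 0 0;0 0 0.07 0 0 0;0 0 0.07 0 0 0;0 0 0.07 0 0 0;0 0 0.07 0 0 0;0 0 0.07 0 0 0;0 0 0.07 0 0 0;0 0 0.07 0 0 0;0 0 0.07 0 0 0;0 0 0.07 0 0 0;0 0 0.07 0 0 0;0 0 0.07 0 0 0;0 0 0.07 0 0 0;0 0 0.07 0 0 0;0 0 0.07 0 0 0;0 0 0.07 0 0 0;0 0 0.07 0 0 0;0 0 0.07 0 0 0;0 0 0.07 0 0 0;0 0 0.07 0 0 0"

```text
time_s: 11.9
tcp_pos: [0.4789, 0.174, 0.1426]
ee_rot: [[-0.996, -0.088, 0.002], [-0.088, 0.996, 0.0], [-0.002, 0.0, -1.0]]
wrist_force: [1.1, -2.8, 3.5]
gripper_width: 0.0
gripper_force: 2.0
```

```bash
python3 a.py
```

```text
11.95 [0.47897685 0.17405539 0.14300939] [ 0.3064844  -2.71655483  3.68028324] 2.1701762062730268
2031 [0.609 0.125 0.2  ] [0.759 0.265 0.249] lid 0.33204336074366003
```

Emit:
play_rows --commands "0 0 0.05 0 0 0;0 0 0.05 0 0 0;0 0 0.05 0 0 0;0 0 0.05 0 0 0;0 0 0.05 0 0 0;0 0 0.05 0 0 0;0 0 0.05 0 0 0;0 0 0.05 0 0 0;0 0 0.05 0 0 0;0 0 0.05 0 0 0;0 0 0.05 0 0 0;0 0 0.05 0 0 0;0 0 0.05 0 0 0;0 0 0.05 0 0 0;0 0 0.05 0 0 0;0 0 0.05 0 0 0;0 0 0.05 0 0 0;0 0 0.05 0 0 0;0 0 0.05 0 0 0;0 0 0.05 0 0 0"

```text
time_s: 13.95
tcp_pos: [0.4774, 0.1738, 0.1719]
ee_rot: [[-0.996, -0.088, -0.001], [-0.088, 0.996, -0.0], [0.001, -0.0, -1.0]]
wrist_force: [-0.5, 0.3, 0.1]
gripper_width: 0.004
gripper_force: 0.0
```

Emit:
play_rows --commands "0 0 0.3 0 0 0;0 0 0.6 0 0 0;0 0 1 0 0 0;0 0 1 0 0 0;0 0 0 0 0 0;0 0 0 0 0 0;0 0 0 0 0 0;0 0 0 0 0 0;0 0 0 0 0 0"

```text
time_s: 14.85
tcp_pos: [0.4775, 0.1737, 0.2582]
ee_rot: [[-0.996, -0.088, -0.002], [-0.088, 0.996, -0.001], [0.002, -0.001, -1.0]]
wrist_force: [-0.0, -0.7, -0.4]
gripper_width: 0.003
gripper_force: 0.0
```

```bash
cat >> a.py <<'E'
z=np.load("top.npz")["P"]; m=(slice(135,170),slice(188,222)); print("lid change",np.nanmedian((P-z)[m][...,2]))
cv2.imwrite("pics/t3.png",p[90:280,130:420])
E
python3 a.py
```

```text
14.9 [0.47759789 0.17378757 0.25835199] [0.01957414 0.3007754  0.65624008] 0.0
lid change 5.17063682901886e-05
```

View pics/t3.png

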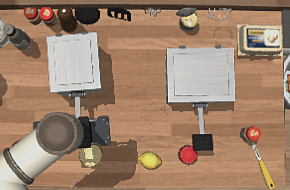

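The picture shows both lids shut (tall at about (75,60), low at about (200,75)), the small things in place and the hand clear above the pad.

```bash
python3 -c "
from station import r
print(r.finish_job())"
```

```text
the job is handed in; nothing more can be done
None
```

I pressed the tall caddy's lever to its stop and held the lid fully open (measured about 1.11 rad) for over 2.5 s. I then let it down over about 3 s until shut, took the hand clear and handed the job in; no verdict was returned.

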